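# Find the key that opens the sample box

### The arm

A 6-joint arm with a two-finger parallel gripper is mounted at the origin on a cart in front of the work surface, level with it; the furniture and walls round the work are solid. World frame = base frame: x ahead of the robot, y to its left, z up, the work surface at z = 0. Lengths are in m, angles in rad, forces in N, time in s.
With the tool pointing down it reaches from about 0.35 to 0.975 m from the base axis. Payload 4.9 kg.
Tool frame: the origin (TCP) lies at the very end of the fingers, on their centre line; the grasp point (between the pads) lies 19 mm behind it (ctrl.grasp_offset is the distance from the TCP to the grasp point, in m); z points along the fingers, y is the line along which they close (so a half turn about z gives the same grasp; the last joint's range is limited). The gripper opens to 85 mm and grips with 20 to 120 N. Pads are 22 mm wide; open, the fingers measure 114 mm over their backs; the gripper's body (76 mm by 85 mm) begins 54 mm behind the grasp point. The pads swing forward as they close: fully open they stand 13 mm farther back than shut.
Start: joints at [1.008, 0.053, 1.613, -0, 1.476, -0.119], TCP at [0.268, 0.564, 0.231] pointing down, gripper open.
Joint ranges: [-3.01, 3.01], [-1.01, 2.22], [0.06, 2.58], [-1.02, 4.17], [0.09, 2.62], [-3.14, 3.14]. Speed limits (rad/s): [2.57, 2.57, 3.14, 3.14, 3.14, 3.14].

### API

Orientations are given as a rotation vector (axis times angle).
In Python, from station import ctrl, optics gives the robot as it stands.
- The arm moves only by the shell command python3 -m handwheel 'ROWS' [OPENING] [FORCE]. ROWS is JSON, a list of rows, each an object of numbers: "tx", "ty", "tz": the shift along the tool's x, y, z in mm; "roll": the turn about the tool's z in rad. A call has 1 to 12 rows; each row shifts and turns the commanded pose from where the row before left it, along the tool's axes as they then stand; what a row does not reach is not made up. A row lasts 1/12 s, in which the tool goes at most 41.7 mm and 7.16 degrees, less where a joint would pass 70% of its speed; a pose out of reach is approached as far as the arm can. A call with a gripper value outside its range is refused whole. OPENING is the finger opening in mm, from 0 to 85.4, set as the call begins (- or left out, the last holds). The fingers move at their own pace and stop on an object; FORCE is the grip in N (left out, the last holds). Time passes only in rows, so rows that do not move let the fingers close. It gives the time, the measured TCP pose, the force, the opening and the grip force at its end, in the units of the state.
- ctrl.get_obs(): the state, without advancing time (a new reading comes with each control period).
- optics.get_image(name): name is "scene" or "top" or "wrist"; returns (picture, depth): 384x512x3 uint8, red, green, blue; 384x512 float32, m along the optical axis (not along the pixel's ray), 0 where there is no reading.
- optics.camera_params(name): a dict with "mtx" (3x3 intrinsics, pixels), "extrinsics" (4x4, takes a point from camera to world coordinates); the wrist camera has in their place "tool_from_camera" (4x4, takes a point from camera to tool coordinates, whose origin is the TCP and whose axes are the flange's). Camera axes: x right, y down, z forward; pixel columns grow to the right and rows downward; lengths in m; the calibration is good to about 2 mm. A picture is of the moment at which its call begins: read the wrist's pose just before it. camera_params takes no time and is no camera call.
- ctrl.finish_job(): hands the job in; it is judged then, once.
The state is a dict: "t": time; "q": joint angles; "dq": joint speeds; "effort": joint torques, N m; "tool_pos": TCP position; "tool_rot": TCP orientation; "contact_force": force on the tool from outside, world axes, zero at the start; "wrist_torque": the same for the moment, N m; "opening": finger opening in m; "grip_force": force on a finger pad.
Only numpy, scipy, OpenCV 4.12 (cv2) and the standard library are available. Lean on these libraries where they do the work, as an engineer would, in place of code of your own. Each camera call takes 0.05 s, during which the arm holds its last target. There are 200 camera calls.

### The job

The sample box with the blue lid is locked, and one of the two black-headed keys in the wooden key block fits it. Push a black key fully home in the lock on the lid and turn it clockwise; if it will not turn, put it aside in the steel tray (or back in its slot) and try the other. Once the lock has turned to its stop, pull the key out and put it down in the steel tray without dropping it from a height, and only then lift the lid by its front bar and leave it standing wide open; leave the red-headed key in its slot and do not upset the reagent bottle.

Things in the scene. Friction and masses are not known exactly. Their poses are not given: they have to be found in the camera images.
- latch (a joint): plug of the lid lock: 0 = locked (a cam holds the lid down), 1.35 rad = stop, unlocked; grows clockwise seen from above. Turns easily (0.03 N m), stays where left. A key turns up to 0.16 rad in its slot before the plug follows; a key that does not fit goes fully in but binds after about 0.17 rad, the plug at most 0.3. Keys pull straight out only with the plug near 0 or over about 1.2
- keyway (a point): centre of the lock's brass face (30 mm across, in a steel collar 43 mm across, 1 mm higher) on the lid, 82 mm above the bench when shut. Axes as the box (x to the hinge, z up). Slot 7.5 mm wide, 26.5 mm long, its length along this y axis while locked; it turns with the plug. A key goes in straight down, either way round, 31 mm, until its head rests on the face
- lid (a joint): hinge of the blue lid along the back edge of the box: 0 = shut, 1.75 rad = stop, fully open. A stiff hinge: the lid stays where it is left; lifting it at the bar takes about 5 N
- lid_bar (a point): middle of the round steel bar on the front edge of the lid: 10 mm thick, 74 mm clear between its two arms, along the box's y axis, 33 mm in front of the lid's front face; 71 mm above the bench when shut, 197 mm in front of the hinge line
- lid_hinge (a point): middle of the lid's hinge line, which runs along the box's y axis, 72 mm above the bench
- sample_box: fixed grey steel box with a blue lid, 160 mm (x) by 200 mm (y), 78 mm high with the lid, the lock collar standing 5 mm above that; origin at the centre of the underside; the bar and the lock are on its -x side, the hinge on its +x side
- key_1: key with a black plastic head, outwardly like key_2; which fits changes from lock to lock. Origin: centre of the head's underside. Head a flat plate 10 mm thick (x), 30 wide (y), 34 high (z, round top); steel blade 4 mm thick (x), 22 wide (y), 31 long, down -z, stepped point. 45 g. Starts upright in a slot of the key block, head resting on the block, axes as the block's
- key_2: the other key with a black head; same shape and origin as key_1
- red_key: a key of the same size with a red head, for something else; stays in its slot of the key block
- key_block: fixed light wooden block, 50 mm (x) by 190 mm (y) by 40 mm high, origin at the centre of its underside; three slots along its y axis at y = -60, 0 and +60 mm hold the keys upright, blade down, about 1 mm loose all round
- tray: fixed shallow steel tray for used keys, 150 mm (x) by 200 mm (y), rim 18 mm high, sheet 2.5 mm thick; origin at the centre of its underside
- reagent_bottle: small white bottle with a blue cap, 48 mm across, 105 mm high, standing loose; origin at the centre of its underside
Not all that is in view belongs to the job. Several things have the shape of the red_key; the one meant has the colours described above.

How it is judged:
By the outcome, as a careful person would: the job done as asked, in the order asked, and still so for the second after the job is handed in, with the robot touching nothing.
It also fails if it takes over 72 s, if anything falls off the work surface, if the arm or the gripper's body presses on something with over 40 N, if the wrist force passes 120 N, or if a joint passes its speed limit or range.

## Working session

There is one attempt and no reset: what is moved stays moved. The work goes in short steps, Python scripts to look and compute and a shell command to move; the robot and the scene stay as the last step left them, time stands still between calls to the robot, and variables do not carry over. Pictures are saved under pics/ and viewed, at most 12 in all, crops included, and the job is handed in when it is done.

```bash
ls; mkdir -p pics; python3 - <<'E'
from station import ctrl, optics
import cv2, numpy as np
o=ctrl.get_obs(); print(o['t'],o['tool_pos'],o['tool_rot'],o['opening'],ctrl.grasp_offset)
for n in("scene","top"):
    im,d=optics.get_image(n); np.savez(f'pics/{n}0.npz',im=im,d=d); p=optics.camera_params(n); print(n,p)
    cv2.imwrite(f'pics/{n}0.png',cv2.resize(im[:,:,::-1],(800,600),interpolation=cv2.INTER_CUBIC))
print(optics.camera_params("wrist"))
E
```

```text
pics
0.0 [0.26801574 0.56392604 0.23005362] [-0.6912839  -3.06386613  0.00307081] 0.08577875100081793 0.0187
scene {'mtx': array([[453.58807466,   0.        , 254.58220484],
       [  0.        , 453.58807466, 189.56429224],
       [  0.        ,   0.        ,   1.        ]]), 'extrinsics': array([[ 0.70665816, -0.39039865,  0.59010434, -0.23811792],
       [-0.70725421, -0.36541739,  0.60519552, -0.82024606],
       [-0.02063313, -0.84502014, -0.53433626,  0.80505219],
       [ 0.        ,  0.        ,  0.        ,  1.        ]])}
top {'mtx': array([[425.42156521,   0.        , 254.8908829 ],
       [  0.        , 425.42156521, 195.0744089 ],
       [  0.        ,   0.        ,   1.        ]]), 'extrinsics': array([[-0.0110357 , -0.99899238,  0.04350206,  0.47234106],
       [-0.99974989,  0.01186947,  0.01895473, -0.02845774],
       [-0.01945198, -0.043282  , -0.99887351,  1.20717797],
       [ 0.        ,  0.        ,  0.        ,  1.        ]])}
{'mtx': array([[268.27970083,   0.        , 258.59425401],
       [  0.        , 268.27970083, 190.02275151],
       [  0.        ,   0.        ,   1.        ]]), 'tool_from_camera': array([[ 3.08865161e-04, -9.62463226e-01, -2.71411945e-01,
         6.91535323e-02],
       [ 9.99998199e-01,  8.05468130e-04, -1.71830628e-03,
        -4.39527696e-04],
       [ 1.87242028e-03, -2.71410925e-01,  9.62461741e-01,
        -1.41269208e-01],
       [ 0.00000000e+00,  0.00000000e+00,  0.00000000e+00,
         1.00000000e+00]])}
```

View pics/scene0.png

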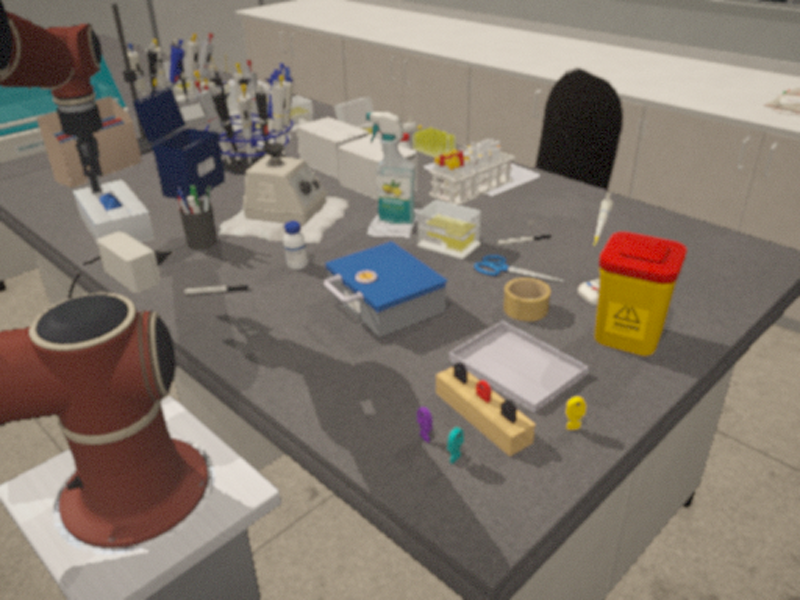

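View pics/top0.png

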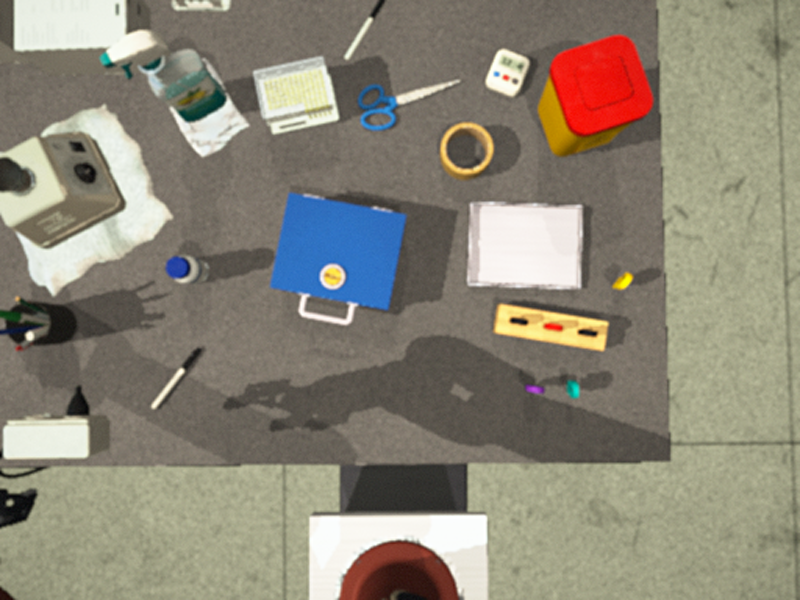

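The top view (800x600) shows the box at about (338,250), its lock at (332,276) and the bar at (327,312). The key block is at (551,327), with black keys at (519,321) and (588,332), the tray is at (525,246), and the bottle is at (180,267). Next I'll measure these with depth from both fixed cameras.

```bash
cat > h.py <<'E'
import numpy as np, cv2
from station import ctrl, optics
from scipy.spatial.transform import Rotation as R
def cloud(d,K,T):
    v,u=np.indices(d.shape); P=np.stack([(u-K[0,2])*d/K[0,0],(v-K[1,2])*d/K[1,1],d],-1)
    P=P@T[:3,:3].T+T[:3,3]; P[d==0]=np.nan; return P
def load(n):
    z=np.load(f'pics/{n}.npz'); p=optics.camera_params(n.rstrip('0123456789'))
    return z['im'],cloud(z['d'],p['mtx'],p['extrinsics']),z['d']
def wrist(name=None):
    o=ctrl.get_obs(); im,d=optics.get_image('wrist'); p=optics.camera_params('wrist')
    T=np.eye(4);T[:3,:3]=R.from_rotvec(o['tool_rot']).as_matrix();T[:3,3]=o['tool_pos']
    T=T@p['tool_from_camera']; 
    if name: np.savez(f'pics/{name}.npz',im=im,d=d,T=T)
    return im,cloud(d,p['mtx'],T),T,p['mtx']
E
python3 - <<'E'
from h import *
for n in('top0','scene0'):
    im,P,d=load(n); hsv=cv2.cvtColor(im,cv2.COLOR_RGB2HSV); h,s,v=[hsv[...,i].astype(int) for i in range(3)]
    x,y,z=P[...,0],P[...,1],P[...,2]
    print(n,'bench z',np.nanmedian(z[(x>.3)&(x<.9)&(y>-.6)&(y<.4)&(v<110)]))
    def rep(l,m):
        c=cv2.connectedComponentsWithStats(m.astype(np.uint8))
        for i in range(1,c[0]):
            if c[2][i,4]<12: continue
            k=c[1]==i; q=P[k]; r=cv2.minAreaRect(q[~np.isnan(q[:,0]),:2].astype(np.float32)*1000)
            print(l,c[2][i,4],'px',np.round(c[3][i],1),'med',np.round(np.nanmedian(q,0),4),'z95',np.round(np.nanpercentile(q[:,2],95),4),'rect',np.round(r[0],1),np.round(r[1],1),round(r[2],1))
    reg=(x>.25)&(x<.85)&(y>-.65)&(y<.45)
    rep('lid',reg&(h>100)&(h<118)&(s>150)&(z>.03))
    rep('block',reg&(h>10)&(h<28)&(s>70)&(z>.025)&(y<-.2)&(x<.5))
    rep('black',reg&(v<60)&(z>.045)&(z<.09)&(y<-.2)&(x<.5))
    rep('red',reg&((h<8)|(h>172))&(s>120)&(z>.045)&(z<.09)&(y<-.2)&(x<.5))
    rep('lock',reg&(z>.072)&(z<.095)&~((h>100)&(h<118)&(s>150))&(y>-.1)&(y<.15))
    rep('bar',reg&(z>.05)&(z<.085)&(s<70)&(v>110)&(y>-.1)&(y<.2)&(x<.46))
    rep('tray',reg&(z<.03)&(s<60)&(v>150)&(y<-.1)&(x<.65))
E
```

```text
top0 bench z -0.0005526333275361894
lid 4367 px [216.5 159.6] med [0.6195 0.0908 0.0772] z95 0.0807 rect [615.9  96. ] [204.5 165.9] 78.2
lid 143 px [113.3 170.6] med [0.5882 0.3634 0.1036] z95 0.1077 rect [589.3 363.1] [32.9 29.6] 89.7
block 924 px [359.1 211.8] med [ 0.4742 -0.2955  0.0397] z95 0.0652 rect [ 478.6 -283.1] [169.4  49.9] 79.8
black 19 px [331.7 205.1] med [ 0.4929 -0.2113  0.0708] z95 0.0751 rect [ 492.7 -211.7] [23.   4.7] 78.3
black 19 px [376.2 212.7] med [ 0.4704 -0.3285  0.0701] z95 0.0753 rect [ 471.1 -329.6] [24.2  4.7] 79.2
red 32 px [353.9 208.9] med [ 0.4817 -0.2691  0.0711] z95 0.0745 rect [ 481.4 -271.4] [27.2  7.8] 79.8
lock 15 px [200.9 126.1] med [0.7092 0.1358 0.0747] z95 0.079 rect [709.  135.5] [26.6  4.7] 80.3
lock 20 px [243.7 134.2] med [0.6857 0.0205 0.0756] z95 0.0779 rect [685.1  20.6] [32.7  4.3] 81.7
lock 245 px [212.6 176.5] med [0.5731 0.1043 0.0799] z95 0.0849 rect [572.6 105.7] [45.8 45.7] 42.1
lock 139 px [215.8 201.1] med [0.5022 0.0919 0.075 ] z95 0.0793 rect [512.1 102.9] [89.1 39.9] 83.2
tray 2446 px [336.  166.8] med [ 0.6021 -0.23
[... 537 characters left out ...]
 249.4] med [ 0.4787 -0.2778  0.0601] z95 0.0714 rect [ 482.2 -276.6] [28.9 12.2] 71.4
lock 78 px [269.1 168.4] med [0.6902 0.0654 0.0757] z95 0.0781 rect [689.7  61.4] [173.7  18.5] 79.7
lock 164 px [234.  176.7] med [0.5745 0.1045 0.0774] z95 0.0817 rect [576.8 109.2] [68.8 55.1] 59.7
lock 12 px [218.7 177.5] med [0.5411 0.1424 0.0743] z95 0.0785 rect [542.4 137.7] [15.4 24.4] 10.6
lock 69 px [221.  187.2] med [0.5045 0.0815 0.0737] z95 0.0776 rect [506.7  96.6] [ 43.1 100.7] 17.4
tray 1374 px [325.3 238.9] med [ 0.6021 -0.2414  0.0009] z95 0.0148 rect [ 603.3 -226.4] [217.  101.5] 87.2
tray 39 px [288.2 381.5] med [ 0.6119 -0.1108 -0.7821] z95 -0.7771 rect [ 612.6 -113.5] [24.4 42.4] 34.1
```

```bash
cat >> h.py <<'E'
def delta(x=None,y=None,z=None,yaw=None):
    "tool-frame shift (mm) to world TCP target; roll to bring tool y to world yaw (deg)"
    o=ctrl.get_obs(); M=R.from_rotvec(o['tool_rot']).as_matrix(); p=o['tool_pos']
    t=np.array([p[i] if a is None else a for i,a in enumerate((x,y,z))])
    cy=np.degrees(np.arctan2(M[1,1],M[0,1]))
    print('t',round(o['t'],2),'pos',np.round(p*1000,1),'yaw',round(cy,2),'q6',round(o['q'][5],2),'tilt',np.round(M[:2,2],4),'F',np.round(o['contact_force'],1),'d',np.round(M.T@(t-p)*1000,1), 'roll' ,None if yaw is None else round(np.radians(cy-yaw),4))
E
python3 -c "
from h import *
delta(.475,-.27,.23,-10.3)"
```

```text
t 0.1 pos [268.  564.  230.2] yaw 64.57 q6 -0.12 tilt [-0.001  -0.0016] F [ 0.3 -0.3  0.7] d [-545.  -664.3    1.3] roll 1.3067
```

```bash
R='x'; python3 -m handwheel '[{"tx":-20,"ty":-24},{"tx":-26,"ty":-32},{"tx":-26,"ty":-32},{"tx":-26,"ty":-32},{"tx":-26,"ty":-32},{"tx":-26,"ty":-32},{"tx":-26,"ty":-32},{"tx":-26,"ty":-32},{"tx":-26,"ty":-32},{"tx":-26,"ty":-32},{"tx":-26,"ty":-32},{"tx":-26,"ty":-32}]'
python3 -m handwheel '[{"tx":-26,"ty":-32},{"tx":-26,"ty":-32},{"tx":-26,"ty":-32},{"tx":-26,"ty":-32},{"tx":-26,"ty":-32},{"tx":-26,"ty":-32},{"tx":-26,"ty":-32},{"tx":-26,"ty":-32},{"tx":-26,"ty":-32}]' 40
python3 -m handwheel '[{"roll":0.06},{"roll":0.12},{"roll":0.12},{"roll":0.12},{"roll":0.12},{"roll":0.12},{"roll":0.12},{"roll":0.12},{"roll":0.12},{"roll":0.12},{"roll":0.12},{"roll":0.047}]'
python3 -m handwheel '[{"tx":0},{"tx":0}]'
python3 - <<'E'
from h import *
delta(.4925,-.2117,.2,-10.3)
im,P,T,K=wrist('wrist1'); cv2.imwrite('pics/w1.png',cv2.resize(im[:,:,::-1],(800,600)))
E
```

```text
t 0.1 pos [268.  564.  230.2] yaw 64.57 q6 -0.12 tilt [-0.001  -0.0016] F [ 0.3 -0.3  0.7] d [-535.8 -604.1   31.2] roll 1.3067$[0]: bad value
$[0]: bad value
$[0]: bad value
$[0]: bad value
```

View pics/w1.png

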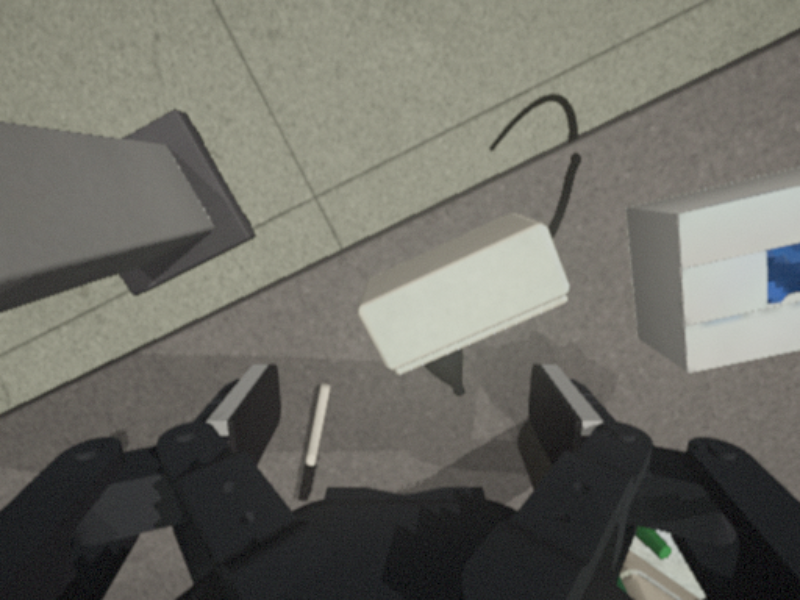

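The wrist view shows the arm still at its start pose, over a white box and the pen at (318,440). The rows were refused, probably because every row needs all four fields.

```bash
python3 -m handwheel '[{"tx":-20,"ty":-24,"tz":0,"roll":0},{"tx":-26,"ty":-32,"tz":0,"roll":0},{"tx":-26,"ty":-32,"tz":0,"roll":0},{"tx":-26,"ty":-32,"tz":0,"roll":0},{"tx":-26,"ty":-32,"tz":0,"roll":0},{"tx":-26,"ty":-32,"tz":0,"roll":0},{"tx":-26,"ty":-32,"tz":0,"roll":0},{"tx":-26,"ty":-32,"tz":0,"roll":0},{"tx":-26,"ty":-32,"tz":0,"roll":0},{"tx":-26,"ty":-32,"tz":0,"roll":0},{"tx":-26,"ty":-32,"tz":0,"roll":0},{"tx":-26,"ty":-32,"tz":0,"roll":0}]'
```

```text
t: 1.15
tool_pos: [0.383, 0.0916, 0.2312]
tool_rot: [0.691, 3.064, 0.0]
contact_force: [1.3, -0.2, 0.7]
opening: 0.085
grip_force: 0.0
```

```bash
python3 -m handwheel '[{"tx":-26.5,"ty":-32,"tz":0,"roll":0},{"tx":-26.5,"ty":-32,"tz":0,"roll":0},{"tx":-26.5,"ty":-32,"tz":0,"roll":0},{"tx":-26.5,"ty":-32,"tz":0,"roll":0},{"tx":-26.5,"ty":-32,"tz":0,"roll":0},{"tx":-26.5,"ty":-32,"tz":0,"roll":0},{"tx":-26.5,"ty":-32,"tz":0,"roll":0},{"tx":-26.5,"ty":-32,"tz":0,"roll":0},{"tx":-26.5,"ty":-32,"tz":0,"roll":0}]' 40
python3 -m handwheel '[{"tx":0,"ty":0,"tz":0,"roll":0.06},{"tx":0,"ty":0,"tz":0,"roll":0.12},{"tx":0,"ty":0,"tz":0,"roll":0.12},{"tx":0,"ty":0,"tz":0,"roll":0.12},{"tx":0,"ty":0,"tz":0,"roll":0.12},{"tx":0,"ty":0,"tz":0,"roll":0.12},{"tx":0,"ty":0,"tz":0,"roll":0.12},{"tx":0,"ty":0,"tz":0,"roll":0.12},{"tx":0,"ty":0,"tz":0,"roll":0.12},{"tx":0,"ty":0,"tz":0,"roll":0.12},{"tx":0,"ty":0,"tz":0,"roll":0.12},{"tx":0,"ty":0,"tz":0,"roll":0.047}]'
python3 -m handwheel '[{"tx":0,"ty":0,"tz":0,"roll":0},{"tx":0,"ty":0,"tz":0,"roll":0}]'
python3 - <<'E'
from h import *
delta(.4925,-.2117,.2,-10.3)
im,P,T,K=wrist('wrist1'); cv2.imwrite('pics/w1b.png',cv2.resize(im[:,:,::-1],(800,600)))
E
```

```text
t: 1.9
tool_pos: [0.4748, -0.2712, 0.2309]
tool_rot: [-0.693, -3.064, -0.001]
contact_force: [0.7, 1.1, 1.3]
opening: 0.0402
grip_force: 0.0
t: 2.9
tool_pos: [0.4748, -0.2689, 0.2309]
tool_rot: [-2.416, -2.007, 0.0]
contact_force: [-0.4, -0.0, 0.1]
opening: 0.0402
grip_force: 0.0
t: 3.07
tool_pos: [0.4748, -0.2689, 0.231]
tool_rot: [-2.41, -2.014, 0.0]
contact_force: [-0.4, -0.8, 0.3]
opening: 0.0402
grip_force: 0.0
t 3.07 pos [ 474.8 -268.9  231. ] yaw -10.23 q6 -0.47 tilt [-0.0005  0.0003] F [-0.4 -0.8  0.3] d [59.4  7.2 31. ] roll 0.0012
```

View pics/w1b.png

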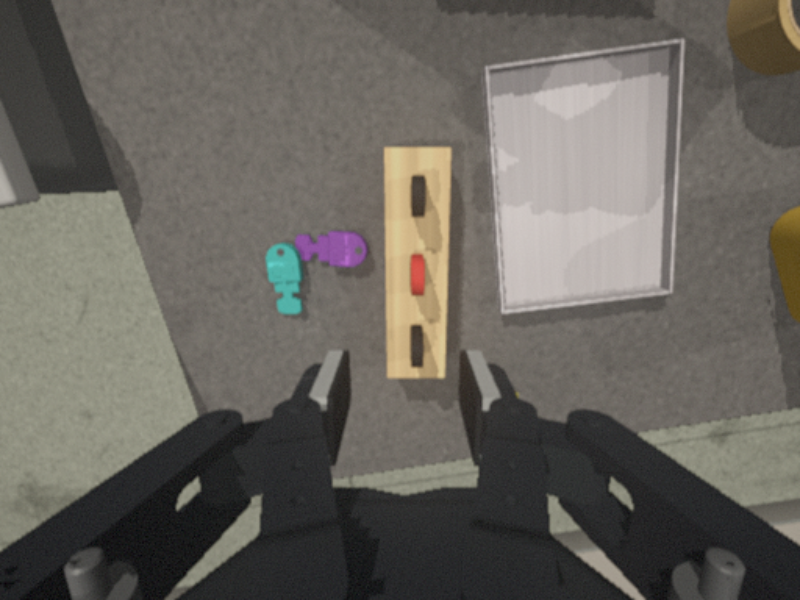

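The keys line up with the fingers: black heads at (418,196) and (416,345), red at (417,274), and the tray at upper right. Next I'll measure the black heads from this wrist view.

```bash
cat >> h.py <<'E'
def keys(im,P,lo=.05,hi=.1):
    hsv=cv2.cvtColor(im,cv2.COLOR_RGB2HSV); z=P[...,2]
    m=(hsv[...,2]<75)&(z>lo)&(z<hi)&(P[...,1]<-.15)&(P[...,0]<.55)
    c=cv2.connectedComponentsWithStats(m.astype(np.uint8))
    for i in range(1,c[0]):
        if c[2][i,4]<40: continue
        q=P[c[1]==i]; q=q[q[:,2]>np.percentile(q[:,2],50)]
        r=cv2.minAreaRect(q[:,:2].astype(np.float32)*1000)
        print(c[2][i,4],np.round(c[3][i],1),'mean',np.round(q.mean(0)*1000,1),'rect',np.round(r[0],1),np.round(r[1],1),round(r[2],1),'ztop',np.percentile(q[:,2],95))
E
python3 - <<'E'
from h import *
z=np.load('pics/wrist1.npz'); K=optics.camera_params('wrist')['mtx']; P=cloud(z['d'],K,z['T']); im=z['im']
keys(im,P)
h=cv2.cvtColor(im,cv2.COLOR_RGB2HSV); m=(h[...,0]>10)&(h[...,0]<28)&(h[...,1]>70)&(P[...,2]>.03)&(P[...,2]<.05)&(P[...,0]<.55)
q=P[m];r=cv2.minAreaRect(q[:,:2].astype(np.float32)*1000);print('block',np.median(q[:,2]),r)
m=(P[...,2]>.010)&(P[...,2]<.028)&(h[...,1]<60)&(P[...,0]>.5)&(P[...,0]<.72)&(P[...,1]<-.1)&(P[...,1]>-.37)
q=P[m];print('tray rim',cv2.minAreaRect(q[:,:2].astype(np.float32)*1000),np.median(q[:,2]))
E
```

```text
65 [266.8 132. ] mean [ 491.7 -219.    72.3] rect [ 492.5 -218.7] [8.6 6.6] 80.4 ztop 0.07316327352159648
112 [266.5 222.3] mean [ 472.1 -334.7   72.4] rect [ 472.1 -334.4] [13.9  6.1] 80.4 ztop 0.07406909033661993
block 0.03896375256112494 ((482.7349853515625, -275.1510009765625), (189.15673828125, 50.05107498168945), 79.75708770751953)
tray rim ((630.7926635742188, -235.53689575195312), (200.26654052734375, 150.92486572265625), 87.01502227783203) 0.015697874865863937
```

```bash
python3 -m handwheel '[{"tx":27,"ty":4,"tz":30,"roll":0},{"tx":27,"ty":4,"tz":30,"roll":0},{"tx":0,"ty":0,"tz":30,"roll":0},{"tx":0,"ty":0,"tz":0,"roll":0},{"tx":0,"ty":0,"tz":0,"roll":0}]'
python3 - <<'E'
from h import *
delta(.4932,-.2163,.0435,-10.25)
im,P,T,K=wrist('wrist2'); keys(im,P); cv2.imwrite('pics/w2.png',cv2.resize(im[:,:,::-1],(800,600)))
E
```

```text
t: 3.53
tool_pos: [0.4914, -0.2165, 0.1396]
tool_rot: [-2.408, -2.012, 0.003]
contact_force: [0.7, 0.1, 0.6]
opening: 0.0399
grip_force: 0.0
t 3.53 pos [ 491.4 -216.5  139.6] yaw -10.25 q6 -0.37 tilt [-0.0038  0.002 ] F [0.7 0.1 0.6] d [ 0.4  2.2 96.1] roll 0.0
70 [262.  180.1] mean [ 495.7 -203.3   65.3] rect [ 495.8 -203.6] [4.7 7.7] 88.5 ztop 0.06819481136586021
59 [261.9 205.2] mean [ 492.4 -218.6   72.3] rect [ 493.4 -218.5] [9.7 7.4] 79.7 ztop 0.07334890096732614
206 [261.8 304.4] mean [ 474.2 -324.4   68.9] rect [ 474.3 -324.3] [8.6 7.6] 80.1 ztop 0.07167506878460023
```

View pics/w2.png

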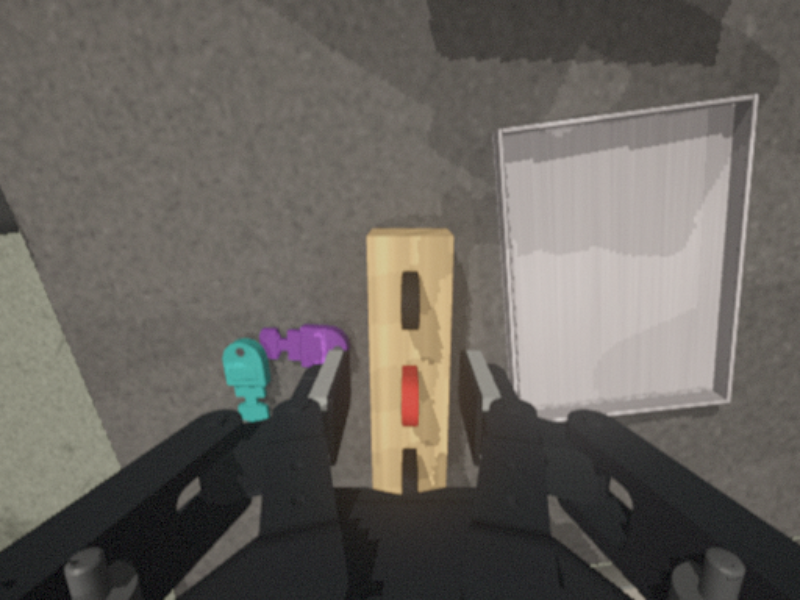

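```bash
python3 - <<'E'
from h import *
K=optics.camera_params('wrist')['mtx']
for n in('wrist1','wrist2'):
    z=np.load(f'pics/{n}.npz'); T=z['T']; P=cloud(z['d'],K,T); im=z['im']; h=cv2.cvtColor(im,cv2.COLOR_RGB2HSV)
    m=(h[...,0]>10)&(h[...,0]<28)&(h[...,1]>70)&(P[...,2]>.03)&(P[...,2]<.05)&(P[...,0]<.55)
    q=P[m]; a=np.radians(79.75); e=np.array([np.cos(a),np.sin(a)]); f=np.array([e[1],-e[0]])
    s=q[:,:2]@e*1000; w=q[:,:2]@f*1000; print(n,'block along',np.percentile(s,[.2,99.8]),'across',np.percentile(w,[.5,99.5]),'z',np.median(q[:,2]))
    # black head pixels near key1: silhouette ends, ray-intersected at several heights
    u0,v0=(267,125) if n=='wrist1' else (262,192)
    g=im[v0-35:v0+35,u0-2:u0+3].max(-1).mean(1); print(np.round(g).astype(int))
    for v in range(v0-24,v0+24,3):
        r=T[:3,:3]@np.linalg.inv(K)@[u0,v,1]; c=T[:3,3]
        out=[]
        for zz in(.04,.06,.074): p=c+r*(zz-c[2])/r[2]; out.append(round(float(p[:2]@e*1000),1))
        print(v,out,end=' | ')
    print()
    for k in(-60,60): pass
print('e',e,'f',f)
E
```

```text
wrist1 block along [-278.65513144  -90.34120955] across [499.22239616 548.81145095] z 0.03896375256112494
[106 106 104 125 179 208 210 209 210 209 209 209 209 209 210 209 211 211
 210 207 201 180 126  76  66  73  74  75  78  79  80  78  78  78  77  77
  75  76  73  74  73  72  70  72  70  69  65  70 108 156 178 180 182 184
 186 189 193 193 193 197 201 201 205 211 213 213 213 213 213 208]
101 [-97.1, -98.0, -98.6] | 104 [-100.5, -101.1, -101.6] | 107 [-103.8, -104.3, -104.6] | 110 [-107.2, -107.5, -107.7] | 113 [-110.7, -110.7, -110.8] | 116 [-114.1, -114.0, -113.9] | 119 [-117.6, -117.2, -117.0] | 122 [-121.1, -120.5, -120.1] | 125 [-124.6, -123.8, -123.2] | 128 [-128.1, -127.1, -126.4] | 131 [-131.6, -130.4, -129.6] | 134 [-135.2, -133.8, -132.8] | 137 [-138.8, -137.2, -136.0] | 140 [-142.4, -140.6, -139.3] | 143 [-146.0, -144.0, -142.5] | 146 [-149.7, -147.4, -145.8] | 
wrist2 block along [-264.68106242  -89.3480341 ] across [499.32152754 548.87974047] z 0.03897459042943868
[206 206 207 207 207 206 207 207 207 207 208 206 202 199 197 185 141  85
  65  70  73  72  73  73  73  75  76  76  76  77  79  77  79  79  80  78
  79  79  78  80  77  76  78  76  78  77  74  74  75  76  72  73  68  91
 150 184 188 189 192 194 196 200 204 203 207 208 208 209 209 209]
168 [-104.6, -100.7, -97.9] | 171 [-107.4, -103.2, -100.3] | 174 [-110.2, -105.8, -102.7] | 177 [-113.0, -108.4, -105.1] | 180 [-115.8, -111.0, -107.6] | 183 [-118.7, -113.6, -110.0] | 186 [-121.6, -116.2, -112.5] | 189 [-124.5, -118.9, -115.0] | 192 [-127.4, -121.6, -117.5] | 195 [-130.3, -124.3, -120.0] | 198 [-133.3, -127.0, -122.6] | 201 [-136.2, -129.7, -125.1] | 204 [-139.2, -132.4, -127.7] | 207 [-142.2, -135.2, -130.3] | 210 [-145.3, -138.0, -132.9] | 213 [-148.3, -140.8, -135.5] | 
e [0.17794355 0.9840407 ] f [ 0.9840407  -0.17794355]
```

```bash
python3 -m handwheel '[{"tx":1.4,"ty":2,"tz":20,"roll":0},{"tx":0,"ty":0,"tz":30,"roll":0},{"tx":0,"ty":0,"tz":25,"roll":0},{"tx":0,"ty":0,"tz":12,"roll":0},{"tx":0,"ty":0,"tz":9,"roll":0},{"tx":0,"ty":0,"tz":0,"roll":0},{"tx":0,"ty":0,"tz":0,"roll":0}]'; python3 -c "
from h import *
delta(.4936,-.2155,.0435,-10.25)"
```

```text
t: 4.17
tool_pos: [0.4957, -0.2172, 0.0469]
tool_rot: [2.411, 2.011, 0.001]
contact_force: [0.8, -0.3, 0.7]
opening: 0.0399
grip_force: 0.0
t 4.17 pos [ 495.7 -217.2   46.9] yaw -10.34 q6 -0.37 tilt [ 0.0019 -0.0012] F [ 0.8 -0.3  0.7] d [ 1.3 -2.4  3.4] roll -0.0015
```

```bash
python3 -m handwheel '[{"tx":0,"ty":0,"tz":0,"roll":0},{"tx":0,"ty":0,"tz":0,"roll":0}]'; python3 -c "
from h import *
delta(.4936,-.2155,.0435,-10.25)"
```

```text
t: 4.33
tool_pos: [0.496, -0.2172, 0.0473]
tool_rot: [2.41, 2.011, 0.002]
contact_force: [0.4, -0.8, 0.1]
opening: 0.0403
grip_force: 0.0
t 4.33 pos [ 496.  -217.2   47.3] yaw -10.32 q6 -0.37 tilt [ 0.0029 -0.0018] F [ 0.4 -0.8  0.1] d [ 1.2 -2.7  3.8] roll -0.0011
```

```bash
python3 -m handwheel '[{"tx":1.2,"ty":-2.5,"tz":3.5,"roll":0},{"tx":0,"ty":0,"tz":0,"roll":0},{"tx":0,"ty":0,"tz":0,"roll":0}]'; python3 -c "
from h import *
delta(.4936,-.2155,.0435,-10.25)"; python3 -m handwheel '[{"tx":0,"ty":0,"tz":0,"roll":0},{"tx":0,"ty":0,"tz":0,"roll":0},{"tx":0,"ty":0,"tz":0,"roll":0},{"tx":0,"ty":0,"tz":0,"roll":0},{"tx":0,"ty":0,"tz":0,"roll":0},{"tx":0,"ty":0,"tz":0,"roll":0}]' 2 50;  python3 -c "
from h import *
delta(.4936,-.2155,.0435,-10.25)"
```

```text
t: 4.58
tool_pos: [0.4923, -0.2145, 0.0418]
tool_rot: [-2.412, -2.013, 0.0]
contact_force: [0.1, 0.7, -0.6]
opening: 0.04
grip_force: 0.0
t 4.58 pos [ 492.3 -214.5   41.8] yaw -10.31 q6 -0.37 tilt [-0.0001  0.    ] F [ 0.1  0.7 -0.6] d [-0.8  1.4 -1.7] roll -0.001
t: 5.08
tool_pos: [0.493, -0.2149, 0.0421]
tool_rot: [2.411, 2.012, 0.001]
contact_force: [2.4, -1.2, 2.0]
opening: 0.0091
grip_force: 52.2
t 5.08 pos [ 493.  -214.9   42.1] yaw -10.32 q6 -0.37 tilt [ 0.0012 -0.0005] F [ 2.4 -1.2  2. ] d [-0.5  0.7 -1.3] roll -0.0012
```

```bash
python3 -m handwheel '[{"tx":0,"ty":0,"tz":0,"roll":0},{"tx":0,"ty":0,"tz":-2,"roll":0},{"tx":0,"ty":0,"tz":0,"roll":0}]' 18;  python3 -m handwheel '[{"tx":0,"ty":0,"tz":0,"roll":0},{"tx":0,"ty":0,"tz":0,"roll":0},{"tx":0,"ty":0,"tz":0,"roll":0},{"tx":0,"ty":0,"tz":0,"roll":0}]' 2 50;  python3 -c "
from h import *
delta(.4936,-.2155,.0435,-10.25)"
```

```text
t: 5.33
tool_pos: [0.4923, -0.2146, 0.0438]
tool_rot: [-2.412, -2.012, 0.001]
contact_force: [0.2, 0.2, 0.9]
opening: 0.018
grip_force: 0.0
t: 5.67
tool_pos: [0.4929, -0.2148, 0.0441]
tool_rot: [2.411, 2.012, 0.001]
contact_force: [1.8, -0.5, 0.4]
opening: 0.0091
grip_force: 51.8
t 5.67 pos [ 492.9 -214.8   44.1] yaw -10.32 q6 -0.37 tilt [ 0.0009 -0.0004] F [ 1.8 -0.5  0.4] d [-0.5  0.8  0.6] roll -0.0012
```

```bash
python3 -m handwheel '[{"tx":0,"ty":0,"tz":-10,"roll":0},{"tx":0,"ty":0,"tz":-25,"roll":0},{"tx":0,"ty":0,"tz":-35,"roll":0},{"tx":0,"ty":0,"tz":-40,"roll":0},{"tx":0,"ty":0,"tz":-40,"roll":0},{"tx":0,"ty":0,"tz":-6,"roll":0}]';  python3 -c "
from h import *
delta(.565,.061,.2,-11)"
```

```text
t: 6.17
tool_pos: [0.4954, -0.2165, 0.2085]
tool_rot: [2.403, 2.006, 0.005]
contact_force: [1.0, -1.5, 1.3]
opening: 0.0093
grip_force: 51.9
t 6.17 pos [ 495.4 -216.5  208.5] yaw -10.31 q6 -0.37 tilt [ 0.0101 -0.0066] F [ 1.  -1.5  1.3] d [285.6  18.7   7.3] roll 0.0121
```

```bash
python3 -m handwheel '[{"tx":20,"ty":2,"tz":0,"roll":0.012},{"tx":38,"ty":2.5,"tz":0,"roll":0},{"tx":38,"ty":2.5,"tz":0,"roll":0},{"tx":38,"ty":2.5,"tz":0,"roll":0},{"tx":38,"ty":2.5,"tz":0,"roll":0},{"tx":38,"ty":2.5,"tz":0,"roll":0},{"tx":38,"ty":2.5,"tz":0,"roll":0},{"tx":38,"ty":2.5,"tz":0,"roll":0},{"tx":0,"ty":0,"tz":0,"roll":0},{"tx":0,"ty":0,"tz":0,"roll":0},{"tx":0,"ty":0,"tz":0,"roll":0}]'; python3 - <<'E'
from h import *
delta()
im,P,T,K=wrist('wrist3'); cv2.imwrite('pics/w3.png',cv2.resize(im[:,:,::-1],(800,600)))
E
```

```text
t: 7.08
tool_pos: [0.5654, 0.0623, 0.1991]
tool_rot: [-2.423, -1.999, 0.003]
contact_force: [0.3, -0.4, -1.1]
opening: 0.0093
grip_force: 51.8
t 7.08 pos [565.4  62.3 199.1] yaw -10.97 q6 0.17 tilt [-0.0018 -0.0007] F [ 0.3 -0.4 -1.1] d [0. 0. 0.] roll None
```

View pics/w3.png

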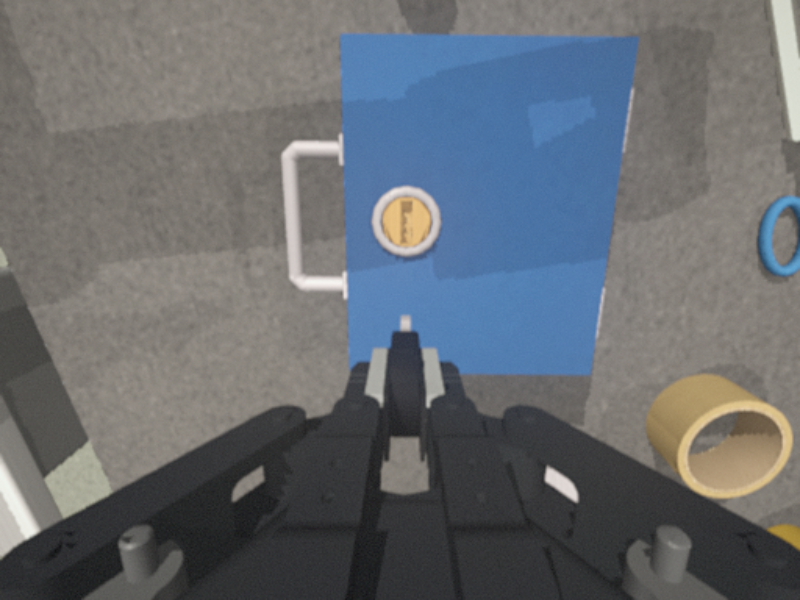

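The lock is at (406,221) with its slot vertical in the image. The held key points down at (405,320) and the bar lies at (291,215). Now I'll find the lock centre from the brass and collar.

```bash
cat >> h.py <<'E'
def lock(n):
    K=optics.camera_params('wrist')['mtx']; z=np.load(f'pics/{n}.npz'); T=z['T']; im=z['im']; P=cloud(z['d'],K,T)
    h=cv2.cvtColor(im,cv2.COLOR_RGB2HSV)
    def hit(u,v,zz): r=T[:3,:3]@np.linalg.inv(K)@[u,v,1]; c=T[:3,3]; return ((c+r*(zz-c[2])/r[2])*1000).round(1)
    near=(P[...,2]>.06)&(P[...,2]<.1)&(abs(P[...,0]-.573)<.05)&(abs(P[...,1]-.105)<.05)
    br=near&(h[...,0]>8)&(h[...,0]<28)&(h[...,1]>80)
    br=cv2.morphologyEx(br.astype(np.uint8),cv2.MORPH_CLOSE,np.ones((7,7)))
    blue=(h[...,0]>98)&(h[...,0]<120)&(h[...,1]>120)
    for nm,m,zz in(('brass',br,.082),('collar',(near&~blue).astype(np.uint8),.083)):
        c=max(cv2.findContours(m,cv2.RETR_EXTERNAL,cv2.CHAIN_APPROX_NONE)[0],key=cv2.contourArea)
        (u,v),ax,a=cv2.fitEllipse(c); print(nm,round(u,1),round(v,1),np.round(ax,1),hit(u,v,zz),'depth z',np.nanmedian(P[m>0][:,2]).round(4))
    lm=blue&(P[...,2]>.06)&(P[...,2]<.09)&(P[...,0]>.45)
    r=cv2.minAreaRect(P[lm][:,:2].astype(np.float32)*1000); print('lid',r,np.median(P[lm][:,2]))
    return T,K,P,im,h,hit
E
python3 - <<'E'
from h import *
T,K,P,im,h,hit=lock('wrist3')
# slot: dark pixels in brass
g=cv2.cvtColor(im,cv2.COLOR_RGB2GRAY); print(g[120:164,252:268])
# bar
m=(P[...,2]>.055)&(P[...,2]<.09)&(h[...,1]<60)&(P[...,0]<.545)&(P[...,0]>.46)&(P[...,1]>.03)&(P[...,1]<.2)
q=P[m]; print('bar',cv2.minAreaRect(q[:,:2].astype(np.float32)*1000),np.percentile(q[:,2],[10,50,90]))
for y in (95,110,130,140,160,175): print(y,hit(291/1.5625,y,.071))
E
```

```text
brass 259.7 141.4 [30.3 31.1] [573.9 104.5  82. ] depth z 0.0804
collar 257.0 143.5 [47.1 57.8] [571.  103.2  83. ] depth z 0.0779
lid ((617.8259887695312, 94.68998718261719), (205.66836547851562, 166.07363891601562), 78.37842559814453) 0.07676657423028133
[[172 184 189 193 200 210 216 214 214 215 208 197 188 179 170 165]
 [216 225 224 224 224 225 221 220 221 220 219 215 211 209 205 202]
 [231 231 229 224 223 219 214 211 211 215 213 213 214 214 215 216]
 [226 222 216 211 212 207 201 200 198 205 203 205 206 208 210 212]
 [213 208 199 196 195 190 188 181 180 186 189 190 194 199 201 204]
 [200 190 182 176 174 170 162 155 151 161 164 172 180 181 190 193]
 [180 170 166 168 174 172 169 167 166 170 169 176 176 165 169 175]
 [159 167 179 183 184 185 186 186 185 183 186 184 185 175 169 164]
 [171 187 195 195 177 173 170 175 171 171 169 169 190 196 189 178]
 [191 196 201 194 168 151 145 146 147 145 139 147 189 201 198 193]
 [198 197 202 195 169 143 141 142 143 140 132 142 192 200 198 197]
 [195 197 200 197 171 147 143 143 146 144 137 152 191 199 198 194]
 [197 196 200 196 174 146 139 141 141 1
[... 1686 characters left out ...]
181 172 183 201]
 [212 209 200 196 197 195 189 180 180 193 201 202 196 198 207 215]
 [210 216 211 212 214 213 208 201 204 210 212 213 216 216 216 209]
 [200 205 205 207 210 211 209 210 213 214 210 208 209 209 204 199]
 [174 184 186 191 197 200 201 206 207 205 199 196 194 192 187 178]
 [133 144 152 158 171 180 181 187 187 184 175 169 164 158 151 139]
 [105 103 106 111 129 141 142 149 149 144 139 131 122 113 106  96]]
bar ((517.2683715820312, 114.8458023071289), (101.68281555175781, 38.969451904296875), 78.96854400634766) [0.07186359 0.07405584 0.07542605]
95 [513.5 159.4  71. ]
110 [509.9 146.2  71. ]
130 [505. 128.  71.]
140 [502.4 118.6  71. ]
160 [497.2  99.3  71. ]
175 [493.1  84.3  71. ]
```

```bash
python3 -c "
from h import *
delta(.5736,.1052,.128,-11.2)"
```

```text
t 7.13 pos [565.5  61.7 199.2] yaw -11.04 q6 0.17 tilt [-0.0014 -0.0005] F [0.3 0.4 0.3] d [44.3 -0.3 71.2] roll 0.0029
```

```bash
python3 -m handwheel '[{"tx":20,"ty":0,"tz":10,"roll":0.003},{"tx":24,"ty":-0.3,"tz":15,"roll":0},{"tx":0,"ty":0,"tz":25,"roll":0},{"tx":0,"ty":0,"tz":21,"roll":0},{"tx":0,"ty":0,"tz":0,"roll":0},{"tx":0,"ty":0,"tz":0,"roll":0},{"tx":0,"ty":0,"tz":0,"roll":0}]'; python3 - <<'E'
from h import *
delta(.5736,.1052,.128,-11.2)
im,P,T,K=wrist('wrist4'); cv2.imwrite('pics/w4.png',cv2.resize(im[90:290,150:370,::-1],(770,600)))
E
```

```text
t: 7.72
tool_pos: [0.5748, 0.1046, 0.1301]
tool_rot: [2.428, 1.992, 0.002]
contact_force: [-0.2, 0.1, -0.3]
opening: 0.0087
grip_force: 51.9
t 7.72 pos [574.8 104.6 130.1] yaw -11.26 q6 0.25 tilt [ 0.0015 -0.0001] F [-0.2  0.1 -0.3] d [ 0.3 -1.3  2.1] roll -0.0011
```

View pics/w4.png

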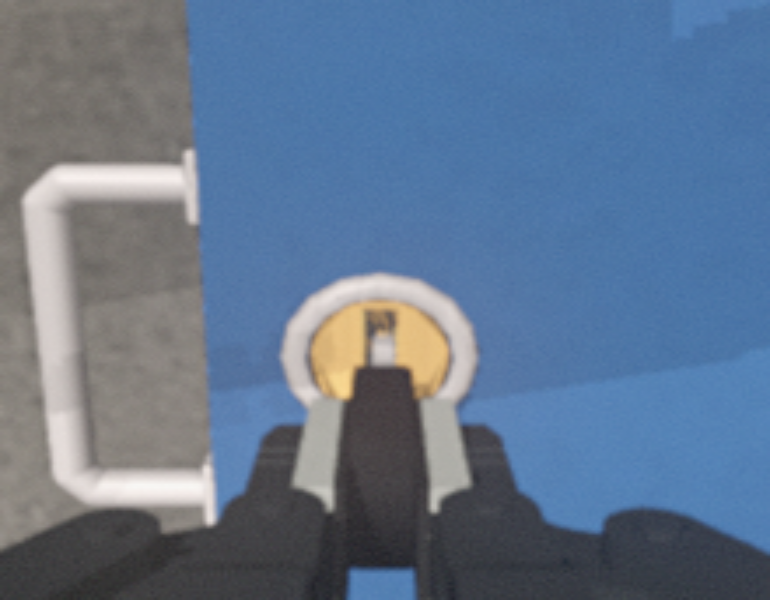

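The blade (x 369–394) sits centred over the slot (x 365–397), so I'll go down slowly.

```bash
python3 -m handwheel '[{"tx":0,"ty":0,"tz":8,"roll":0},{"tx":0,"ty":0,"tz":6,"roll":0},{"tx":0,"ty":0,"tz":5,"roll":0},{"tx":0,"ty":0,"tz":3,"roll":0},{"tx":0,"ty":0,"tz":0,"roll":0}]'; python3 -c "
from h import *
delta(.5736,.1052,.086,-11.2)"
```

```text
t: 8.18
tool_pos: [0.5734, 0.1056, 0.1055]
tool_rot: [-2.426, -1.994, 0.003]
contact_force: [0.2, -0.2, -0.7]
opening: 0.0092
grip_force: 51.9
t 8.18 pos [573.4 105.6 105.5] yaw -11.17 q6 0.25 tilt [-0.0022 -0.0002] F [ 0.2 -0.2 -0.7] d [-0.3  0.4 19.5] roll 0.0006
```

Entered freely (tip at about 70 mm, no force). Continuing.

```bash
python3 -m handwheel '[{"tx":0,"ty":0,"tz":7,"roll":0},{"tx":0,"ty":0,"tz":6,"roll":0},{"tx":0,"ty":0,"tz":4,"roll":0},{"tx":0,"ty":0,"tz":2,"roll":0},{"tx":0,"ty":0,"tz":0,"roll":0},{"tx":0,"ty":0,"tz":0,"roll":0}]'; python3 -c "
from h import *
delta(.5736,.1052,.086,-11.2);print(ctrl.get_obs()['wrist_torque'])"
```

```text
t: 8.68
tool_pos: [0.5741, 0.1056, 0.0876]
tool_rot: [-2.427, -1.994, 0.0]
contact_force: [0.0, -0.6, -0.5]
opening: 0.009
grip_force: 51.9
t 8.68 pos [574.1 105.6  87.6] yaw -11.17 q6 0.25 tilt [-0.0004 -0.    ] F [ 0.  -0.6 -0.5] d [-0.5 -0.4  1.6] roll 0.0004
[0.03523179 0.01185191 0.02242152]
```

```bash
python3 -m handwheel '[{"tx":0,"ty":0,"tz":2,"roll":0},{"tx":0,"ty":0,"tz":1.5,"roll":0},{"tx":0,"ty":0,"tz":0,"roll":0},{"tx":0,"ty":0,"tz":0,"roll":0}]'; python3 -c "
from h import *
delta(.5736,.1052,.086,-11.2);print(ctrl.get_obs()['wrist_torque'])"
```

```text
t: 9.02
tool_pos: [0.5748, 0.1057, 0.0858]
tool_rot: [2.426, 1.994, 0.002]
contact_force: [-2.6, -1.4, 5.0]
opening: 0.0086
grip_force: 52.6
t 9.02 pos [574.8 105.7  85.8] yaw -11.17 q6 0.25 tilt [ 0.0013 -0.    ] F [-2.6 -1.4  5. ] d [-0.7 -1.1 -0.2] roll 0.0005
[-0.07412392  0.41578964  0.00247582]
```

Fully home (5 N upward contact). Now turn clockwise a little.

```bash
python3 -m handwheel '[{"tx":0,"ty":0,"tz":0,"roll":0.06},{"tx":0,"ty":0,"tz":0,"roll":0.06},{"tx":0,"ty":0,"tz":0,"roll":0.06},{"tx":0,"ty":0,"tz":0,"roll":0.06},{"tx":0,"ty":0,"tz":0,"roll":0}]'; python3 -c "
from h import *
delta(.5736,.1052,.086,-11.2);print(ctrl.get_obs()['wrist_torque'])"; python3 -m handwheel '[{"tx":0,"ty":0,"tz":0,"roll":0.06},{"tx":0,"ty":0,"tz":0,"roll":0.06},{"tx":0,"ty":0,"tz":0,"roll":0.0}]'; python3 -c "
from h import *
delta(.5736,.1052,.086,-11.2);print(ctrl.get_obs()['wrist_torque'])"
```

```text
t: 9.43
tool_pos: [0.5748, 0.1061, 0.0858]
tool_rot: [-2.65, -1.687, -0.002]
contact_force: [-2.2, 0.8, 4.9]
opening: 0.0092
grip_force: 52.8
t 9.43 pos [574.8 106.1  85.8] yaw -25.03 q6 0.49 tilt [0.0012 0.0009] F [-2.2  0.8  4.9] d [-1.3 -0.7 -0.2] roll -0.2414
[0.22661174 0.46077775 0.09117547]
t: 9.68
tool_pos: [0.5747, 0.106, 0.0858]
tool_rot: [2.746, 1.527, 0.002]
contact_force: [-3.0, 0.8, 7.0]
opening: 0.0094
grip_force: 52.9
t 9.68 pos [574.7 106.   85.8] yaw -31.85 q6 0.61 tilt [0.001  0.0004] F [-3.   0.8  7. ] d [-1.3 -0.5 -0.2] roll -0.3604
[0.0894743  0.47406099 0.25576889]
```

```bash
python3 -m handwheel '[{"tx":0,"ty":0,"tz":0,"roll":0.05},{"tx":0,"ty":0,"tz":0,"roll":0.05},{"tx":0,"ty":0,"tz":0,"roll":0.0}]'; python3 - <<'E'
from h import *
delta(.5736,.1052,.086,-11.2);print(ctrl.get_obs()['wrist_torque'])
im,P,T,K=wrist('wrist5'); cv2.imwrite('pics/w5.png',cv2.resize(im[90:290,150:370,::-1],(770,600)))
E
```

```text
t: 9.93
tool_pos: [0.5755, 0.106, 0.0862]
tool_rot: [2.818, 1.387, 0.005]
contact_force: [0.3, -0.3, 7.2]
opening: 0.0091
grip_force: 52.9
t 9.93 pos [575.5 106.   86.2] yaw -37.6 q6 0.71 tilt [0.0032 0.0004] F [ 0.3 -0.3  7.2] d [-1.7 -1.   0.1] roll -0.4607
[0.10089087 0.07243415 0.05242371]
```

View pics/w5.png

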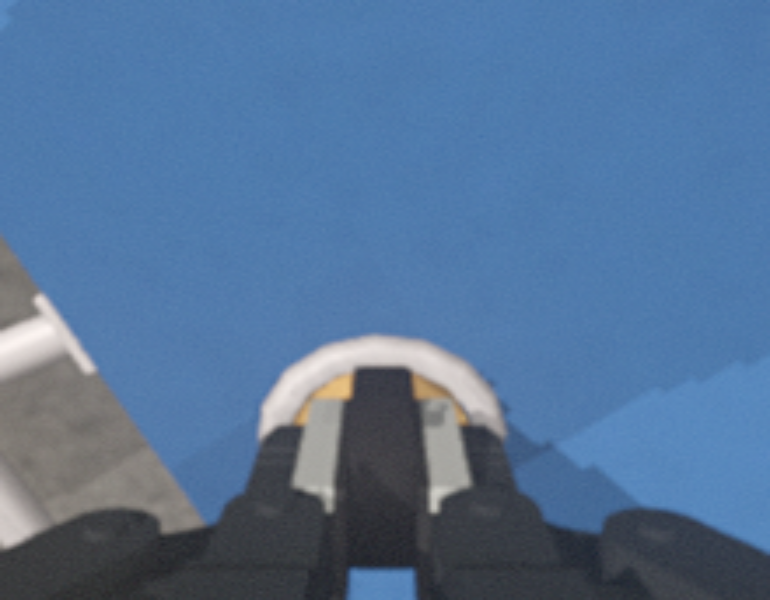

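The head is still square in the pads and torque is low. I'll continue a bit further.

```bash
python3 -m handwheel '[{"tx":0,"ty":0,"tz":0,"roll":0.05},{"tx":0,"ty":0,"tz":0,"roll":0.0}]'; python3 -c "
from h import *
delta(yaw=-11.2);print(ctrl.get_obs()['wrist_torque'])";  python3 -m handwheel '[{"tx":0,"ty":0,"tz":0,"roll":0.05},{"tx":0,"ty":0,"tz":0,"roll":0.0}]'; python3 -c "
from h import *
delta(yaw=-11.2);print(ctrl.get_obs()['wrist_torque'])"
```

```text
t: 10.15
tool_pos: [0.5755, 0.1056, 0.0871]
tool_rot: [2.852, 1.315, 0.003]
contact_force: [-4.0, -1.4, 10.4]
opening: 0.0091
grip_force: 53.6
t 10.15 pos [575.5 105.6  87.1] yaw -40.47 q6 0.76 tilt [ 0.0025 -0.0003] F [-4.  -1.4 10.4] d [0. 0. 0.] roll -0.5109
[-0.04685621  0.73922778  0.02665879]
t: 10.32
tool_pos: [0.5755, 0.1059, 0.0872]
tool_rot: [2.884, 1.244, 0.004]
contact_force: [-3.0, -0.8, 10.5]
opening: 0.0091
grip_force: 53.5
t 10.32 pos [575.5 105.9  87.2] yaw -43.34 q6 0.81 tilt [0.0028 0.0003] F [-3.  -0.8 10.5] d [0. 0. 0.] roll -0.561
[0.03100019 0.60140741 0.02025927]
```

Turned 0.56 rad with the opening constant, so the plug is past 0.40 rad. That is beyond where a wrong key binds, so this key fits. Continuing to the stop.

```bash
python3 -m handwheel '[{"tx":0,"ty":0,"tz":-0.5,"roll":0.06},{"tx":0,"ty":0,"tz":0,"roll":0.08},{"tx":0,"ty":0,"tz":0,"roll":0.08},{"tx":0,"ty":0,"tz":0,"roll":0.08},{"tx":0,"ty":0,"tz":0,"roll":0.08},{"tx":0,"ty":0,"tz":0,"roll":0}]'; python3 -c "
from h import *
delta(yaw=-11.2);print(ctrl.get_obs()['wrist_torque'])";  python3 -m handwheel '[{"tx":0,"ty":0,"tz":0,"roll":0.08},{"tx":0,"ty":0,"tz":0,"roll":0.08},{"tx":0,"ty":0,"tz":0,"roll":0.08},{"tx":0,"ty":0,"tz":0,"roll":0.08},{"tx":0,"ty":0,"tz":0,"roll":0.08},{"tx":0,"ty":0,"tz":0,"roll":0.04},{"tx":0,"ty":0,"tz":0,"roll":0}]'; python3 -c "
from h import *
delta(yaw=-11.2);print(ctrl.get_obs()['wrist_torque'])"
```

```text
t: 10.82
tool_pos: [0.5758, 0.1057, 0.0873]
tool_rot: [3.067, 0.675, 0.006]
contact_force: [-1.3, -0.8, 8.1]
opening: 0.0089
grip_force: 53.0
t 10.82 pos [575.8 105.7  87.3] yaw -65.18 q6 1.19 tilt [0.0039 0.0001] F [-1.3 -0.8  8.1] d [0. 0. 0.] roll -0.942
[ 0.00658549  0.24822613 -0.01803823]
t: 11.4
tool_pos: [0.5755, 0.1052, 0.0859]
tool_rot: [3.141, -0.007, 0.005]
contact_force: [1.4, -2.0, 2.1]
opening: 0.0087
grip_force: 52.2
t 11.4 pos [575.5 105.2  85.9] yaw -90.27 q6 1.63 tilt [ 0.0033 -0.0008] F [ 1.4 -2.   2.1] d [0. 0. 0.] roll -1.38
[-0.30315972 -0.3057123   0.01765942]
```

```bash
python3 -m handwheel '[{"tx":0,"ty":0,"tz":0,"roll":0.06},{"tx":0,"ty":0,"tz":0,"roll":0.06},{"tx":0,"ty":0,"tz":0,"roll":0.03},{"tx":0,"ty":0,"tz":0,"roll":0}]'; python3 -c "
from h import *
delta(yaw=-11.2);print(ctrl.get_obs()['wrist_torque'])";  python3 -m handwheel '[{"tx":0,"ty":0,"tz":0,"roll":0.05},{"tx":0,"ty":0,"tz":0,"roll":0}]'; python3 -c "
from h import *
delta(yaw=-11.2);print(ctrl.get_obs()['wrist_torque'])"
```

```text
t: 11.73
tool_pos: [0.5755, 0.1051, 0.0859]
tool_rot: [3.132, -0.241, 0.005]
contact_force: [2.1, -3.2, 3.4]
opening: 0.0092
grip_force: 52.3
t 11.73 pos [575.5 105.1  85.9] yaw -98.8 q6 1.78 tilt [ 0.0032 -0.0011] F [ 2.1 -3.2  3.4] d [0. 0. 0.] roll -1.5289
[-0.51394042 -0.39914965  0.06996258]
t: 11.9
tool_pos: [0.5754, 0.105, 0.0859]
tool_rot: [3.124, -0.318, 0.005]
contact_force: [3.2, -3.5, 2.7]
opening: 0.0091
grip_force: 52.5
t 11.9 pos [575.4 105.   85.9] yaw -101.62 q6 1.83 tilt [ 0.0031 -0.0013] F [ 3.2 -3.5  2.7] d [0. 0. 0.] roll -1.5782
[-0.64468367 -0.49182154  0.26720378]
```

```bash
python3 -m handwheel '[{"tx":0,"ty":0,"tz":0,"roll":0.05},{"tx":0,"ty":0,"tz":0,"roll":0}]'; python3 -c "
from h import *
delta(yaw=-11.2);print(ctrl.get_obs()['wrist_torque'])";  python3 -m handwheel '[{"tx":0,"ty":0,"tz":0,"roll":-0.08},{"tx":0,"ty":0,"tz":0,"roll":-0.06},{"tx":0,"ty":0,"tz":0,"roll":0}]'; python3 -c "
from h import *
delta(yaw=-11.2);print(ctrl.get_obs()['wrist_torque'])"; python3 -m handwheel '[{"tx":0,"ty":0,"tz":-5,"roll":0},{"tx":0,"ty":0,"tz":-5,"roll":0},{"tx":0,"ty":0,"tz":0,"roll":0}]'
```

```text
t: 12.07
tool_pos: [0.5754, 0.105, 0.0859]
tool_rot: [3.116, -0.394, 0.005]
contact_force: [3.7, -4.8, 3.5]
opening: 0.009
grip_force: 53.3
t 12.07 pos [575.4 105.   85.9] yaw -104.41 q6 1.88 tilt [ 0.0031 -0.0016] F [ 3.7 -4.8  3.5] d [0. 0. 0.] roll -1.6268
[-0.75264407 -0.533111    0.55094138]
t: 12.32
tool_pos: [0.575, 0.1055, 0.0858]
tool_rot: [3.137, -0.175, 0.003]
contact_force: [1.1, -3.1, 5.4]
opening: 0.0095
grip_force: 52.7
t 12.32 pos [575.  105.5  85.8] yaw -96.38 q6 1.74 tilt [ 0.002  -0.0002] F [ 1.1 -3.1  5.4] d [0. 0. 0.] roll -1.4866
[-0.46213167 -0.29330766  0.0754081 ]
t: 12.57
tool_pos: [0.5732, 0.1056, 0.0946]
tool_rot: [3.136, -0.179, -0.004]
contact_force: [-1.2, -2.7, 0.3]
opening: 0.0094
grip_force: 51.8
```

```bash
python3 -m handwheel '[{"tx":0,"ty":0,"tz":-12,"roll":0},{"tx":0,"ty":0,"tz":-20,"roll":0},{"tx":0,"ty":0,"tz":-25,"roll":0},{"tx":0,"ty":0,"tz":0,"roll":0}]'; python3 -c "
from h import *
delta(.631,-.235,.15)"
```

```text
t: 12.9
tool_pos: [0.5771, 0.1067, 0.1581]
tool_rot: [-3.134, 0.179, -0.014]
contact_force: [1.0, 1.4, 0.9]
opening: 0.0092
grip_force: 51.9
t 12.9 pos [577.1 106.7 158.1] yaw -96.54 q6 1.74 tilt [0.009  0.0023] F [1.  1.4 0.9] d [ 92.3 333.4   7.8] roll None
```

```bash
python3 -m handwheel '[{"tx":5,"ty":20,"tz":0,"roll":0},{"tx":9.5,"ty":34,"tz":0,"roll":0},{"tx":9.5,"ty":34,"tz":0,"roll":0},{"tx":9.5,"ty":34,"tz":0,"roll":0},{"tx":9.5,"ty":34,"tz":0,"roll":0},{"tx":9.5,"ty":34,"tz":0,"roll":0},{"tx":9.5,"ty":34,"tz":0,"roll":0},{"tx":9.5,"ty":34,"tz":0,"roll":0},{"tx":9.5,"ty":34,"tz":0,"roll":0},{"tx":9.5,"ty":34,"tz":0,"roll":0},{"tx":0,"ty":0,"tz":0,"roll":0}]'; python3 -m handwheel '[{"tx":0,"ty":0,"tz":30,"roll":0},{"tx":0,"ty":0,"tz":35,"roll":0},{"tx":0,"ty":0,"tz":25,"roll":0},{"tx":0,"ty":0,"tz":15,"roll":0},{"tx":0,"ty":0,"tz":0,"roll":0},{"tx":0,"ty":0,"tz":0,"roll":0}]'; python3 -c "
from h import *
delta(.631,-.235,.0375)"
```

```text
t: 13.82
tool_pos: [0.6272, -0.2338, 0.1518]
tool_rot: [3.135, -0.187, 0.002]
contact_force: [-0.8, 1.1, -1.3]
opening: 0.009
grip_force: 52.0
t: 14.32
tool_pos: [0.6267, -0.2278, 0.0464]
tool_rot: [-3.135, 0.179, 0.002]
contact_force: [0.4, 0.3, -0.2]
opening: 0.0087
grip_force: 51.9
t 14.32 pos [ 626.7 -227.8   46.4] yaw -96.53 q6 1.22 tilt [-0.0011  0.0011] F [ 0.4  0.3 -0.2] d [5.1 6.7 8.8] roll None
```

```bash
python3 -m handwheel '[{"tx":0,"ty":0,"tz":5,"roll":0},{"tx":0,"ty":0,"tz":2,"roll":0},{"tx":0,"ty":0,"tz":0,"roll":0},{"tx":0,"ty":0,"tz":0,"roll":0}]'; python3 -m handwheel '[{"tx":0,"ty":0,"tz":1,"roll":0},{"tx":0,"ty":0,"tz":1,"roll":0},{"tx":0,"ty":0,"tz":0,"roll":0}]'
```

```text
t: 14.65
tool_pos: [0.6276, -0.2288, 0.0411]
tool_rot: [3.136, -0.179, 0.003]
contact_force: [-0.1, 0.3, -0.9]
opening: 0.0089
grip_force: 51.9
t: 14.9
tool_pos: [0.6269, -0.2286, 0.0379]
tool_rot: [3.136, -0.179, 0.0]
contact_force: [-0.6, -0.5, -0.5]
opening: 0.0092
grip_force: 51.9
```

```bash
python3 -m handwheel '[{"tx":0,"ty":0,"tz":1,"roll":0},{"tx":0,"ty":0,"tz":1,"roll":0},{"tx":0,"ty":0,"tz":0,"roll":0}]'; python3 -m handwheel '[{"tx":0,"ty":0,"tz":1,"roll":0},{"tx":0,"ty":0,"tz":0.5,"roll":0},{"tx":0,"ty":0,"tz":0,"roll":0}]'
```

```text
t: 15.15
tool_pos: [0.6272, -0.2287, 0.0373]
tool_rot: [3.136, -0.179, -0.0]
contact_force: [-3.0, 1.1, 6.8]
opening: 0.0094
grip_force: 53.1
t: 15.4
tool_pos: [0.6274, -0.2288, 0.0371]
tool_rot: [3.136, -0.179, -0.0]
contact_force: [-6.4, 2.8, 11.4]
opening: 0.009
grip_force: 53.9
```

The tip is on the tray floor. Relieve the pressure, release, and rise.

```bash
python3 -m handwheel '[{"tx":0,"ty":0,"tz":-1.5,"roll":0},{"tx":0,"ty":0,"tz":0,"roll":0}]';  python3 -m handwheel '[{"tx":0,"ty":0,"tz":0,"roll":0},{"tx":0,"ty":0,"tz":0,"roll":0},{"tx":0,"ty":0,"tz":0,"roll":0},{"tx":0,"ty":0,"tz":0,"roll":0}]' 14; python3 -m handwheel '[{"tx":0,"ty":0,"tz":0,"roll":0},{"tx":0,"ty":0,"tz":0,"roll":0},{"tx":0,"ty":0,"tz":0,"roll":0},{"tx":0,"ty":0,"tz":0,"roll":0},{"tx":0,"ty":0,"tz":0,"roll":0},{"tx":0,"ty":0,"tz":0,"roll":0}]' 50
python3 -m handwheel '[{"tx":0,"ty":0,"tz":-10,"roll":0},{"tx":0,"ty":0,"tz":-30,"roll":0},{"tx":0,"ty":0,"tz":-40,"roll":0},{"tx":0,"ty":0,"tz":-40,"roll":0},{"tx":0,"ty":0,"tz":-30,"roll":0},{"tx":0,"ty":0,"tz":0,"roll":0}]'
python3 - <<'E'
from h import *
delta(.5,.113,.2,-11.2)
im,P,T,K=wrist('wrist6'); cv2.imwrite('pics/w6.png',im[:,:,::-1])
E
```

```text
t: 15.57
tool_pos: [0.6276, -0.2289, 0.0373]
tool_rot: [3.136, -0.179, 0.002]
contact_force: [-2.5, 0.6, 6.5]
opening: 0.0087
grip_force: 52.9
t: 15.9
tool_pos: [0.6266, -0.2284, 0.0351]
tool_rot: [-3.136, 0.179, 0.001]
contact_force: [0.5, -0.5, 0.2]
opening: 0.0139
grip_force: 0.0
t: 16.4
tool_pos: [0.6269, -0.2285, 0.0358]
tool_rot: [-3.136, 0.179, -0.0]
contact_force: [-0.1, -0.1, 0.8]
opening: 0.0501
grip_force: 0.1
t: 16.9
tool_pos: [0.6311, -0.2306, 0.1971]
tool_rot: [3.13, -0.179, 0.023]
contact_force: [1.7, -0.5, 1.1]
opening: 0.0502
grip_force: 0.0
t 16.9 pos [ 631.1 -230.6  197.1] yaw -96.54 q6 1.22 tilt [ 0.0145 -0.0072] F [ 1.7 -0.5  1.1] d [-169.3 -326.4   -7.3] roll -1.4895
```

View pics/w6.png

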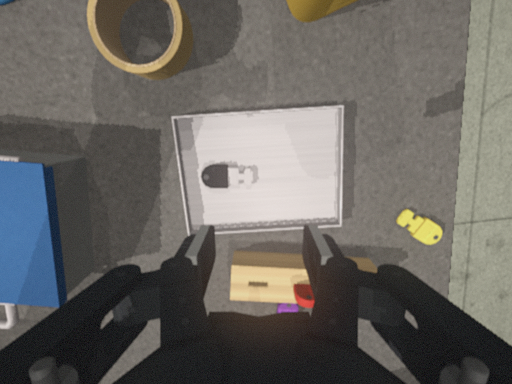

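The key lies in the tray. Now the bar: two wrist estimates and the lid geometry agree on about (503, 117.6, 71) mm.

```bash
python3 -m handwheel '[{"tx":-10,"ty":-20,"tz":0,"roll":0},{"tx":-17,"ty":-33,"tz":0,"roll":0},{"tx":-17,"ty":-33,"tz":0,"roll":0},{"tx":-17,"ty":-33,"tz":0,"roll":0},{"tx":-17,"ty":-33,"tz":0,"roll":0},{"tx":-17,"ty":-33,"tz":0,"roll":0},{"tx":-17,"ty":-33,"tz":0,"roll":0},{"tx":-17,"ty":-33,"tz":0,"roll":0},{"tx":-17,"ty":-33,"tz":0,"roll":0},{"tx":-17,"ty":-33,"tz":0,"roll":0},{"tx":0,"ty":0,"tz":0,"roll":-0.08},{"tx":0,"ty":0,"tz":0,"roll":-0.12}]' 22
python3 -m handwheel '[{"tx":0,"ty":0,"tz":0,"roll":-0.12},{"tx":0,"ty":0,"tz":0,"roll":-0.12},{"tx":0,"ty":0,"tz":0,"roll":-0.12},{"tx":0,"ty":0,"tz":0,"roll":-0.12},{"tx":0,"ty":0,"tz":0,"roll":-0.12},{"tx":0,"ty":0,"tz":0,"roll":-0.12},{"tx":0,"ty":0,"tz":0,"roll":-0.12},{"tx":0,"ty":0,"tz":0,"roll":-0.12},{"tx":0,"ty":0,"tz":0,"roll":-0.12},{"tx":0,"ty":0,"tz":0,"roll":-0.12},{"tx":0,"ty":0,"tz":0,"roll":-0.09},{"tx":0,"ty":0,"tz":0,"roll":0}]'
python3 - <<'E'
from h import *
delta(.503,.1176,.052,-11.2)
im,P,T,K=wrist('wrist7'); cv2.imwrite('pics/w7.png',cv2.resize(im[:,:,::-1],(800,600)))
delta(.503,.1176,.052,-11.2)
E
```

```text
t: 17.95
tool_pos: [0.4995, 0.1069, 0.1848]
tool_rot: [3.138, 0.148, -0.003]
contact_force: [0.6, -0.1, 0.2]
opening: 0.0221
grip_force: 0.0
t: 18.95
tool_pos: [0.5004, 0.1049, 0.1848]
tool_rot: [-2.425, -1.996, 0.002]
contact_force: [0.3, 0.4, 1.1]
opening: 0.0221
grip_force: 0.0
t 18.95 pos [500.4 104.9 184.8] yaw -11.09 q6 0.25 tilt [-0.0019 -0.0001] F [0.3 0.4 1.1] d [ 13.    0.4 132.8] roll 0.0019
t 19.0 pos [500.5 104.9 184.9] yaw -11.28 q6 0.26 tilt [-0.0017 -0.0001] F [-0.  -0.6 -0.3] d [ 13.    0.2 132.9] roll -0.0015
```

View pics/w7.png

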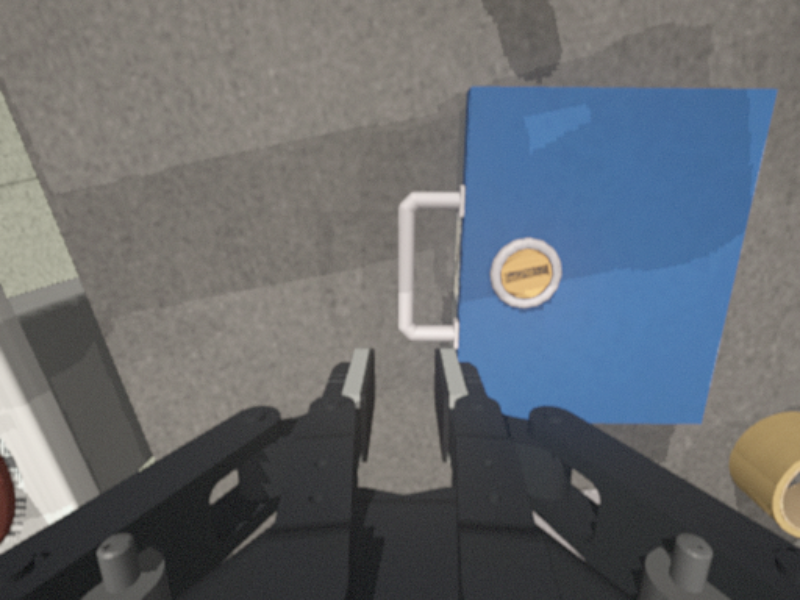

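The slot now lies about 80° round, so the lock is at its stop. The bar at x≈406 is centred between the fingers (x≈404). Next: descend, grip, and test lift.

```bash
python3 -m handwheel '[{"tx":13,"ty":0.3,"tz":20,"roll":0},{"tx":0,"ty":0,"tz":35,"roll":0},{"tx":0,"ty":0,"tz":35,"roll":0},{"tx":0,"ty":0,"tz":25,"roll":0},{"tx":0,"ty":0,"tz":12,"roll":0},{"tx":0,"ty":0,"tz":5,"roll":0},{"tx":0,"ty":0,"tz":0,"roll":0},{"tx":0,"ty":0,"tz":0,"roll":0}]'; python3 -c "
from h import *
delta(.503,.1176,.052,-11.2)"; python3 -m handwheel '[{"tx":0,"ty":0,"tz":0,"roll":0},{"tx":0,"ty":0,"tz":0,"roll":0},{"tx":0,"ty":0,"tz":0,"roll":0},{"tx":0,"ty":0,"tz":0,"roll":0}]' 2 40;  python3 -c "
from h import *
delta(.503,.1176,.052,-11.2)"
```

```text
t: 19.67
tool_pos: [0.5051, 0.1177, 0.0553]
tool_rot: [2.427, 1.993, 0.003]
contact_force: [0.2, 0.5, 0.7]
opening: 0.0215
grip_force: 0.0
t 19.67 pos [505.1 117.7  55.3] yaw -11.21 q6 0.28 tilt [0.0022 0.0002] F [0.2 0.5 0.7] d [-0.5 -2.   3.3] roll -0.0002
t: 20.0
tool_pos: [0.5038, 0.1181, 0.0559]
tool_rot: [-2.427, -1.993, 0.0]
contact_force: [-5.6, 1.2, 3.9]
opening: 0.0078
grip_force: 39.1
t 20.0 pos [503.8 118.1  55.9] yaw -11.2 q6 0.28 tilt [-0.0009  0.0009] F [-5.6  1.2  3.9] d [-0.7 -0.7  3.9] roll 0.0
```

```bash
python3 -m handwheel '[{"tx":0,"ty":0.3,"tz":-9.7,"roll":0},{"tx":0,"ty":0.7,"tz":-10,"roll":0},{"tx":0,"ty":1.3,"tz":-9.7,"roll":0},{"tx":0,"ty":1.6,"tz":-9.7,"roll":0},{"tx":0,"ty":0,"tz":0,"roll":0}]'; python3 -c "
from h import *
delta();print(ctrl.get_obs()['wrist_torque'])"
```

```text
t: 20.42
tool_pos: [0.5073, 0.1173, 0.0954]
tool_rot: [-2.426, -1.993, 0.002]
contact_force: [-7.6, 3.9, 0.9]
opening: 0.0085
grip_force: 39.7
t 20.42 pos [507.3 117.3  95.4] yaw -11.18 q6 0.28 tilt [-0.002   0.0009] F [-7.6  3.9  0.9] d [0. 0. 0.] roll None
[ 0.58805264  1.21877169 -0.06724833]
```

```bash
cat >> h.py <<'E'
def lidcheck():
    im,d=optics.get_image('top'); p=optics.camera_params('top'); P=cloud(d,p['mtx'],p['extrinsics']); h=cv2.cvtColor(im,cv2.COLOR_RGB2HSV)
    m=(h[...,0]>98)&(h[...,0]<120)&(h[...,1]>120)&(P[...,0]>.45)&(P[...,0]<.85)&(P[...,1]>-.05)&(P[...,1]<.22)&(P[...,2]>.05)
    q=P[m]; f=np.array([.981,-.194]); a=q[:,:2]@f
    print('lid n',len(q),'x',np.percentile(a,[2,50,98]).round(3),'z',np.percentile(q[:,2],[2,50,98]).round(3),'slope angle',np.arctan(-np.polyfit(a,q[:,2],1)[0]).round(3))
E
python3 -c "
from h import *
lidcheck()"
```

```text
lid n 4047 x [0.514 0.596 0.666] z [0.076 0.091 0.108] slope angle 0.216
```

Lid is up at 0.216 rad. Continue the arc.

```bash
python3 -m handwheel '[{"tx":0,"ty":2.2,"tz":-9.6,"roll":0},{"tx":0,"ty":2.7,"tz":-9.5,"roll":0},{"tx":0,"ty":3.2,"tz":-9.4,"roll":0},{"tx":0,"ty":3.6,"tz":-9.1,"roll":0},{"tx":0,"ty":4,"tz":-9,"roll":0},{"tx":0,"ty":4.5,"tz":-8.7,"roll":0},{"tx":0,"ty":4.9,"tz":-8.6,"roll":0},{"tx":0,"ty":5.4,"tz":-8.2,"roll":0},{"tx":0,"ty":5.8,"tz":-8,"roll":0},{"tx":0,"ty":6.1,"tz":-7.7,"roll":0},{"tx":0,"ty":0,"tz":0,"roll":0}]'; python3 -c "
from h import *
delta();print(ctrl.get_obs()['wrist_torque']);lidcheck()"
```

```text
t: 21.38
tool_pos: [0.5474, 0.1092, 0.1847]
tool_rot: [-2.423, -1.992, 0.008]
contact_force: [-17.0, 3.9, 12.0]
opening: 0.0087
grip_force: 39.7
t 21.38 pos [547.4 109.2 184.7] yaw -11.15 q6 0.26 tilt [-0.0069  0.0007] F [-17.    3.9  12. ] d [0. 0. 0.] roll None
[5.00817918e-01 2.95148459e+00 3.35876733e-04]
lid n 2545 x [0.541 0.621 0.669] z [0.075 0.115 0.178] slope angle 0.72
```

```bash
python3 -m handwheel '[{"tx":0,"ty":4.5,"tz":-9,"roll":0},{"tx":0,"ty":5.5,"tz":-8,"roll":0},{"tx":0,"ty":7.1,"tz":-6.7,"roll":0},{"tx":0,"ty":7.7,"tz":-6.3,"roll":0},{"tx":0,"ty":8,"tz":-5.9,"roll":0},{"tx":0,"ty":8.1,"tz":-5.6,"roll":0},{"tx":0,"ty":8.4,"tz":-5.1,"roll":0},{"tx":0,"ty":8.6,"tz":-4.7,"roll":0},{"tx":0,"ty":0,"tz":0,"roll":0}]'; python3 -c "
from h import *
delta();print(ctrl.get_obs()['wrist_torque']);lidcheck()"
```

```text
t: 22.18
tool_pos: [0.6085, 0.0967, 0.2371]
tool_rot: [2.425, 1.992, 0.004]
contact_force: [-5.0, 0.7, 7.3]
opening: 0.0083
grip_force: 40.5
t 22.18 pos [608.5  96.7 237.1] yaw -11.21 q6 0.23 tilt [ 0.0044 -0.0008] F [-5.   0.7  7.3] d [0. 0. 0.] roll None
[ 0.18993007  0.97002043 -0.09131066]
lid n 754 x [0.585 0.624 0.668] z [0.078 0.163 0.221] slope angle 1.14
```

```bash
python3 -m handwheel '[{"tx":0,"ty":8.9,"tz":-5,"roll":0},{"tx":0,"ty":9.1,"tz":-4.3,"roll":0},{"tx":0,"ty":9.3,"tz":-3.4,"roll":0},{"tx":0,"ty":9.4,"tz":-2.8,"roll":0},{"tx":0,"ty":9.6,"tz":-2.4,"roll":0},{"tx":0,"ty":9.6,"tz":-1.9,"roll":0},{"tx":0,"ty":9.8,"tz":-1.5,"roll":0},{"tx":0,"ty":9.8,"tz":-0.9,"roll":0},{"tx":0,"ty":9.8,"tz":-0.5,"roll":0},{"tx":0,"ty":9.8,"tz":0,"roll":0},{"tx":0,"ty":0,"tz":0,"roll":0}]'; python3 -c "
from h import *
delta();print(ctrl.get_obs()['wrist_torque']);lidcheck()"
```

```text
t: 23.15
tool_pos: [0.703, 0.0775, 0.2588]
tool_rot: [2.424, 1.989, 0.007]
contact_force: [1.6, -0.6, 4.8]
opening: 0.0082
grip_force: 41.5
t 23.15 pos [703.   77.5 258.8] yaw -11.24 q6 0.2 tilt [ 0.0075 -0.0018] F [ 1.6 -0.6  4.8] d [0. 0. 0.] roll None
[-0.12576654  0.04399781 -0.07000957]
lid n 701 x [0.66  0.67  0.676] z [0.092 0.173 0.371] slope angle 1.15
```

```bash
python3 -m handwheel '[{"tx":0,"ty":9.5,"tz":0.5,"roll":0},{"tx":0,"ty":9.5,"tz":1,"roll":0},{"tx":0,"ty":5,"tz":0.7,"roll":0},{"tx":0,"ty":0,"tz":0,"roll":0},{"tx":0,"ty":0,"tz":0,"roll":0}]'; python3 -c "
from h import *
delta();print(ctrl.get_obs()['wrist_torque'])"
```

```text
t: 23.62
tool_pos: [0.7263, 0.0728, 0.2563]
tool_rot: [2.423, 1.989, 0.008]
contact_force: [3.3, -1.5, 5.2]
opening: 0.0083
grip_force: 41.9
t 23.62 pos [726.3  72.8 256.3] yaw -11.23 q6 0.2 tilt [ 0.0087 -0.0023] F [ 3.3 -1.5  5.2] d [0. 0. 0.] roll None
[-0.36093663 -0.37282875 -0.04027214]
```

Lid is at about 1.72 rad. Release, rise straight up, back away.

```bash
python3 -m handwheel '[{"tx":0,"ty":0,"tz":0,"roll":0},{"tx":0,"ty":0,"tz":0,"roll":0},{"tx":0,"ty":0,"tz":0,"roll":0},{"tx":0,"ty":0,"tz":0,"roll":0}]' 35; python3 -m handwheel '[{"tx":0,"ty":0,"tz":-15,"roll":0},{"tx":0,"ty":0,"tz":-25,"roll":0},{"tx":0,"ty":0,"tz":-30,"roll":0},{"tx":0,"ty":-20,"tz":-10,"roll":0},{"tx":0,"ty":-35,"tz":0,"roll":0},{"tx":0,"ty":-35,"tz":0,"roll":0},{"tx":0,"ty":-35,"tz":0,"roll":0},{"tx":0,"ty":-35,"tz":0,"roll":0},{"tx":0,"ty":0,"tz":0,"roll":0},{"tx":0,"ty":0,"tz":0,"roll":0}]'; python3 - <<'E'
from h import *
im,d=optics.get_image('scene'); cv2.imwrite('pics/s2.png',cv2.resize(im[:,:,::-1],(800,600)))
E
```

```text
t: 23.95
tool_pos: [0.7228, 0.0745, 0.2517]
tool_rot: [-2.426, -1.994, 0.001]
contact_force: [1.0, 0.2, -0.1]
opening: 0.0351
grip_force: 0.0
t: 24.78
tool_pos: [0.5649, 0.1058, 0.3339]
tool_rot: [2.425, 1.995, 0.003]
contact_force: [1.0, -0.2, 1.4]
opening: 0.0347
grip_force: 0.0
```

View pics/s2.png

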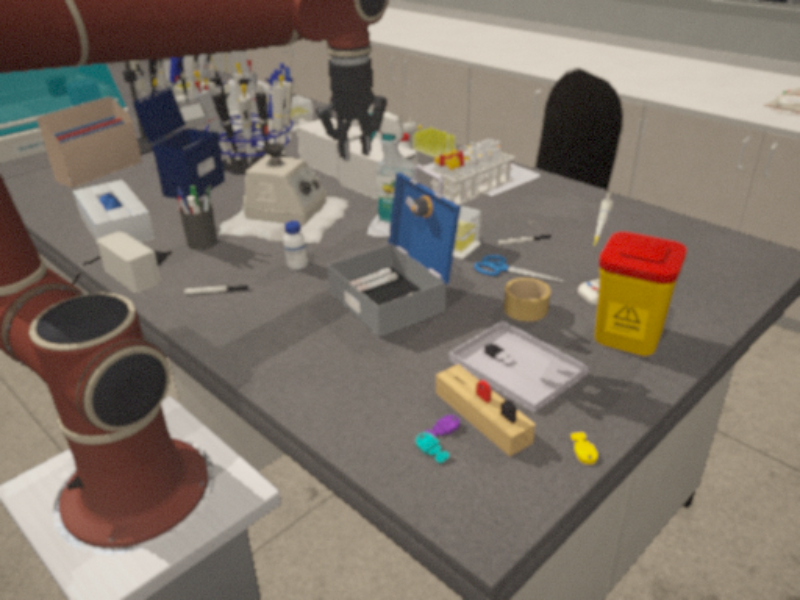

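The lid stands open at (425,225), the key lies in the tray at (498,354), the red key is in its slot at (484,390), and the bottle is upright at (294,245).

```bash
python3 -c "
from station import ctrl
print(ctrl.finish_job())"
```

```text
the job is handed in; nothing more can be done
None
```

The job is handed in at about 25 s: the first black key fitted and turned the lock to its stop, it now lies in the steel tray, the lid was left open at about 1.72 rad, the red key is still in its slot, and the bottle is upright.

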